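# Latch the pasta box

### The job

Close the long wooden pasta box airtight: slide its lid up against the rubber seal, hook the wire loop of the draw latch over the keeper on the lid, then press the latch lever down flat over centre so that the lid stays pulled tight. Leave the jar, the salt shaker and the mug where they stand.

Things in the scene. Friction and masses are not known exactly. Their poses are not given: they have to be found in the camera images.
- pasta_box: Long wooden box, 120 x 360 x 105 mm, fixed. Origin: centre of its underside; y along the box, the way the lid slides open; x across; z up. Its top is 96 mm up: a fixed deck (y -180 to -48 mm) carries the steel draw latch, the sliding lid covers the rest, between guide rails 9 mm higher (46 mm and more from the middle). A black rubber seal on the deck's edge meets the lid's edge.
- lid (a joint): How far the lid is slid open, m, along the box's y. Lightly stiff (about 1.5 N). At about 0.005 its edge meets the springy seal (about 9 N per mm); pushed further and let go, the seal pushes it back to about 0.005. The closed latch holds it at about 0.001.
- lid_batten (a point): Middle of the top of the wooden pull batten across the lid: 80 mm along x, 12 mm along y, 18 mm high over the lid. Push or pull here to slide the lid.
- keeper (a point): On the lid: foot of the keeper's hooked face, middle, level with the lid's top; axes as the box's. The keeper is a steel post 22 mm wide along x, 6 mm thick (y -6 to 0 mm), 20.5 mm high; at its top a lip 4 mm thick reaches 3.5 mm past the face towards +y (underside 16.5 mm up). The loop's bar belongs against this face, under the lip.
- latch_pivot (a point): Lever's hinge axis (along box x), 16 mm above the deck, box frame y = -58 mm; axes as the box's. The keeper's face lies 40.5 mm from it towards +y when joint lid reads 0.
- lever (a joint): Lever angle, rad: 0 = pressed flat, pointing to the box's -y; 1.57 = upright; larger leans to +y (stop at 2.35). A stiff hinge (0.05 N m, felt as about 3 N at the loop's bar): stays where left. With the loop hooked, drawing starts near 1.0, is hardest (up to about 0.3 N m) around 0.5, then snaps over centre and stays shut.
- lever_tip (a point): Point near the free end of the lever, 85 mm from its hinge. The lever is a steel strip 26 mm wide along box x, 4 mm thick, and ends 97 mm from the hinge; flat, its upper face lies 12 mm above the deck.
- loop (a joint): Angle of the loop on the lever, rad; the loop's slope above horizontal, towards box +y, is loop minus lever. Stiff hinge (0.04 N m): stays where put. Its pin sits on the lever 18 mm from the lever's hinge towards the tip and 2 mm to the underside, so the lever must be up for the loop to reach over the keeper, and moving the loop's bar also swings the lever.
- loop_bar (a point): Middle of the loop's cross bar, 62 mm from the loop's pin. Steel wire 5 mm thick; the loop is 38 mm wide (33 mm clear inside) along box x. Site y axis: from pin to bar; z: square to the loop, upwards when it lies over the keeper.
- loop_tab (a point): Centre of the flat finger tab that stands square on the bar: 24 mm wide along box x, 6 mm thick, 34 mm high, its centre 6 mm beyond the bar and 16.5 mm above it in the loop's own axes. Grasp it across its 24 mm width; it may turn between the fingers about box x.
- honey_jar: Bystander: jar, 64 mm wide, 87 mm high. Origin: centre of its underside.
- salt_shaker: Bystander: salt shaker, 44 mm wide, 90 mm high. Origin: centre of its underside.
- mug: Bystander: striped mug, 86 x 120 x 90 mm. Origin: centre of its underside.

How it is judged:
On the way:
1. the loop is hooked: its bar lies behind the keeper's face and below its lip while the lever is still raised (y of loop_bar in the frame of keeper between 0 and 0.012 m and z of loop_bar in the frame of keeper below 0.0165 m and value of joint lever above 0.3 rad), for 0.1 s.
At the end, for the whole second after the job is handed in: The lever lies flat (joint lever under 0.08 rad), the lid is drawn tight on the seal (joint lid under 3 mm), and the loop's bar is against the keeper's face (0 to 6 mm beyond it) under its lip (less than 16.5 mm above the lid) (value of joint lever below 0.08 rad and value of joint lid below 0.003 m and y of loop_bar in the frame of keeper between 0 and 0.006 m and z of loop_bar in the frame of keeper below 0.0165 m); the robot touches nothing.
It fails at once if the honey jar is moved more than 20 mm (distance of honey_jar from where it was at the start of the episode above 0.02 m).
It fails at once if the salt shaker is moved more than 20 mm (distance of salt_shaker from where it was at the start of the episode above 0.02 m).
It fails at once if the mug is moved more than 20 mm (distance of mug from where it was at the start of the episode above 0.02 m).
It also fails if it takes over 48 s, if anything falls off the work surface, if the arm or the gripper's body presses on something with over 40 N, if the wrist force passes 120 N, or if a joint passes its speed limit or range.

### The arm

A 6-joint arm with a two-finger parallel gripper is mounted at the origin on a cart in front of the work surface, level with it; the furniture and walls round the work are solid. World frame = base frame: x ahead of the robot, y to its left, z up, the work surface at z = 0. Lengths are in m, angles in rad, forces in N, time in s.
With the tool pointing down it reaches from about 0.35 to 0.775 m from the base axis. Payload 7.3 kg.
Tool frame: the origin (TCP) lies at the very end of the fingers, on their centre line; the grasp point (between the pads) lies 19 mm behind it; z points along the fingers, y is the line along which they close (so a half turn about z gives the same grasp; the last joint's range is limited). The gripper opens to 92 mm and grips with 3 to 60 N. Pads are 19 mm wide; open, the fingers measure 130 mm over their backs; the gripper's body (75 mm by 190 mm) begins 47 mm behind the grasp point.
Start: joints at [-1.269, 0.342, 1.524, -0, 1.275, -0.146], TCP at [0.227, -0.473, 0.227] pointing down, gripper open.
Joint ranges: [-2.53, 2.53], [-0.77, 2.02], [0.04, 2.7], [-1, 4.14], [0.28, 2.66], [-3.11, 3.11]. Speed limits (rad/s): [2.57, 2.57, 3.14, 3.14, 3.14, 3.14].

### API

Orientations are given as [roll, pitch, yaw] about the fixed x, y, z axes, in that order (R = Rz(yaw) Ry(pitch) Rx(roll)).
In Python, from cell import robot, read_camera, get_calibration gives the robot as it stands. The module is installed in compiled form; this text tells all that it offers.
- The arm moves only by the tool send_rows, never from a script. Its argument "plan" is a list of rows, each a list of 2 entries, a list of its own where there are three numbers: the shift along the tool's x, y, z as a fraction of full scale, then the turn, a rotation vector about the tool's x, y, z as a fraction of full scale. A call has exactly 10 rows; each row shifts and turns the commanded pose from where the row before left it, along the tool's axes as they then stand; what a row does not reach is not made up. Full scale, the value 1, is 0.025 m for a shift and 90 degrees for a turn. A row lasts 1/8 s, in which the tool goes at most 62.5 mm and 10.7 degrees, less where a joint would pass 70% of its speed; a pose out of reach is approached as far as the arm can. A call with a number of a shift or a turn outside -1 to 1 is refused whole. A call with a gripper value outside its range is refused whole. "gripper" is the opening, from -1 (shut) to 1 (fully open), so that 0 is half open, set as the call begins (left out, the last holds). The fingers move at their own pace and stop on an object; "force" is the grip in N (left out, the last holds). Time passes only in rows, so rows that do not move let the fingers close, or fill a call up. It gives the time, the measured TCP pose, the force, the opening and the grip force at its end, in the units of the state.
- robot.observe(): the state, without advancing time (a new reading comes with each control period).
- read_camera(name): name is "scene" or "top" or "wrist"; returns (picture, depth): 384x512x3 uint8, blue, green, red; 384x512 float32, m along the optical axis (not along the pixel's ray), 0 where there is no reading.
- get_calibration(name): a dict with "intrinsics" (3x3 intrinsics, pixels), "dist_coeffs" ([k1, k2, p1, p2, k3] as OpenCV has them; the pictures are not rectified), "rvec" (rotation vector, rad) and "tvec" (3), from world to camera coordinates, as OpenCV has them. Camera axes: x right, y down, z forward; pixel columns grow to the right and rows downward; lengths in m; the calibration is good to about 2 mm. A picture is of the moment at which its call begins: read the wrist's pose just before it. get_calibration takes no time and is no camera call; for the wrist camera it gives the pose at the moment of the call.
- robot.hand_in(): hands the job in; it is judged then, once.
The state is a dict: "time": time; "qpos": joint angles; "qvel": joint speeds; "joint_efforts": joint torques, N m; "tool_pos": TCP position; "tool_rot": TCP orientation; "contact_force": force on the tool from outside, world axes, zero at the start; "torque": the same for the moment, N m; "opening": finger opening in m; "grip_force": force on a finger pad.
Only numpy, scipy, OpenCV 4.12 (cv2) and the standard library are available. Lean on these libraries where they do the work, as an engineer would, in place of code of your own. Each camera call takes 0.05 s, during which the arm holds its last target. There are 200 camera calls.

## Working session

There is one attempt and no reset: what is moved stays moved. The work goes in short steps, Python scripts to look and compute and a tool call to move; the robot and the scene stay as the last step left them, time stands still between calls to the robot, and variables do not carry over. Pictures are saved under pics/ and viewed, at most 10 in all, crops included, and the job is handed in when it is done.

Besides the shell and the picture viewer there is one more tool, called after "Emit:" as name(argument=value, ...), one argument or row to a line, values as JSON. send_rows: Moves the arm, as the interface text tells. Shift numbers are shares of 0.025 m and turn numbers shares of 90 degrees, none past 1 either way. Its arguments: {"type":"object","properties":{"plan":{"type":"array"},"gripper":{"type":"number"},"force":{"type":"number"}},"required":["plan"]}

```bash
mkdir -p pics; ls; python3 - <<'E'
from cell import robot, read_camera, get_calibration
import cv2,numpy as np
for n in ("scene","top"):
    p,d=read_camera(n); cv2.imwrite(f"pics/{n}0.png",p); np.save(f"pics/{n}0.npy",d)
    c=get_calibration(n); print(n,c)
print(robot.observe())
E
```

```text
pics
scene {'intrinsics': array([[451.39836636,   0.        , 258.82712427],
       [  0.        , 451.39836636, 189.82227238],
       [  0.        ,   0.        ,   1.        ]]), 'dist_coeffs': array([-0.0305625,  0.       ,  0.       ,  0.       ,  0.       ]), 'rvec': array([ 2.36950976, -0.64811568,  0.23154992]), 'tvec': array([-0.37926115,  0.22726664,  1.53984356])}
top {'intrinsics': array([[355.85925282,   0.        , 258.24694122],
       [  0.        , 355.85925282, 192.7518758 ],
       [  0.        ,   0.        ,   1.        ]]), 'dist_coeffs': array([0.03648884, 0.        , 0.        , 0.        , 0.        ]), 'rvec': array([ 2.18332543, -2.1382097 ,  0.14878921]), 'tvec': array([-0.02430472,  0.44581543,  1.30933364])}
{'time': 0.1, 'qpos': array([-1.26899613e+00,  3.42683516e-01,  1.52489196e+00,  1.21432020e-05,
        1.27542926e+00, -1.45952389e-01]), 'qvel': array([ 2.09838952e-03, -1.49328127e-03, -1.63115352e-03, -4.01697221e-04,
        5.59241663e-04,  6.48611074e-05]), 'joint_efforts': array([ 1.71188476e-03, -4.32005847e+01, -2.44694531e+01,  7.19891069e-02,
        5.26613113e-02, -4.84781026e-05]), 'tool_pos': array([ 0.22723225, -0.47287899,  0.22610897]), 'tool_rot': array([-3.14019728e+00, -2.16854266e-04,  4.47748896e-01]), 'contact_force': array([ 0.38327722,  0.50484619, -0.45720352]), 'torque': array([ 0.04613155, -0.01860123, -0.00928588]), 'grip_force': 0.0, 'opening': 0.09157512037431499}
```

View pics/scene0.png

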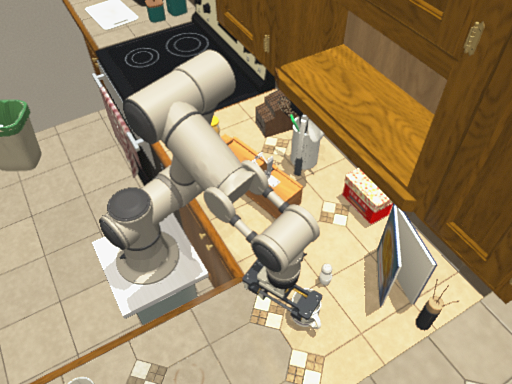

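View pics/top0.png

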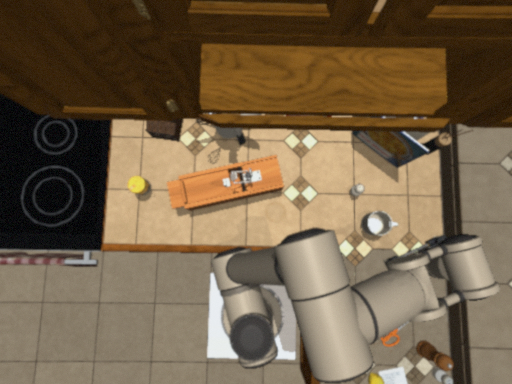

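The top view shows the box from (170,195) to (283,172) with the latch hardware near (243,180). The jar is at (138,185), the shaker at (357,190) and the mug at (376,223).

```bash
cat > h.py <<'E'
import cv2,numpy as np
from scipy.spatial.transform import Rotation as Rn
from cell import robot, read_camera, get_calibration
def cloud(d,c):
    """world points (H,W,3)"""
    H,W=d.shape; u,v=np.meshgrid(np.arange(W),np.arange(H))
    n=cv2.undistortPoints(np.stack([u,v],-1).reshape(-1,1,2).astype(float),c["intrinsics"],c["dist_coeffs"]).reshape(H,W,2)
    P=np.concatenate([n,np.ones((H,W,1))],-1)*d[...,None]
    R=cv2.Rodrigues(c["rvec"])[0]
    return (P-c["tvec"])@R
def proj(X,c): return cv2.projectPoints(np.atleast_2d(X).astype(float),c["rvec"],c["tvec"],c["intrinsics"],c["dist_coeffs"])[0].reshape(-1,2)
E
python3 - <<'E'
from h import *
c=get_calibration("top"); d=np.load("pics/top0.npy"); p=cv2.imread("pics/top0.png")
X=cloud(d,c); m=(X[...,2]>.085)&(X[...,2]<.112); m[:150]=0;m[220:]=0;m[:,:160]=0;m[:,300:]=0
m=cv2.morphologyEx(m.astype(np.uint8),cv2.MORPH_OPEN,np.ones((3,3)))>0
pts=X[m]; print(len(pts), np.percentile(pts[:,2],[5,25,50,75,95]))
print(cv2.minAreaRect(pts[:,:2].astype(np.float32)*1000))
for (u,v) in [(138,185),(357,190),(376,223)]: print(u,v,X[v,u])
hh=X[...,2].copy(); roi=(slice(150,215),slice(160,295))
q=X[roi][X[roi][...,2]>.115]; print(len(q)); print(np.round(q[::max(1,len(q)//40)],3))
a=cv2.resize(p[145:220,160:295],None,fx=5.9,fy=5.9,interpolation=cv2.INTER_CUBIC)
cv2.imwrite("pics/topcrop.png",a)
E
```

```text
3216 [0.09363925 0.09647171 0.09859401 0.1013747  0.10778372]
((472.17999267578125, 104.91285705566406), (120.59526062011719, 405.57666015625), 14.041834831237793)
138 185 [0.4573967  0.41584232 0.08681504]
357 190 [ 0.45686727 -0.37047716  0.08389126]
376 223 [ 0.34322051 -0.46105447  0.01075913]
250
[[ 0.277 -0.002  1.355]
 [ 0.277 -0.002  1.355]
 [ 0.505  0.019  0.207]
 [ 0.509  0.044  0.145]
 [ 0.504  0.019  0.175]
 [ 0.502  0.067  0.162]
 [ 0.505  0.047  0.149]
 [ 0.508  0.027  0.135]
 [ 0.498  0.073  0.166]
 [ 0.504  0.023  0.137]
 [ 0.489  0.068  0.195]
 [ 0.498  0.019  0.15 ]
 [ 0.488  0.072  0.183]
 [ 0.498  0.023  0.131]
 [ 0.485  0.076  0.18 ]
 [ 0.497  0.027  0.12 ]
 [ 0.277 -0.002  1.355]
 [ 0.479  0.061  0.196]
 [ 0.483  0.012  0.182]
 [ 0.476  0.065  0.192]
 [ 0.482  0.012  0.165]
 [ 0.472  0.061  0.196]
 [ 0.481  0.107  0.119]
 [ 0.471  0.065  0.186]
 [ 0.474  0.258  0.116]
 [ 0.47   0.069  0.17 ]
 [ 0.471  0.254  0.116]
 [ 0.471  0.039  0.143]
 [ 0.473  0.019  0.137]
 [ 0.464  0.062  0.166]
 [ 0.466  0.042  0.152]
 [ 0.466  0.107  0.12 ]
 [ 0.46   0.257  0.117]
 [ 0.456  0.253  0.118]
 [ 0.446  0.253  0.119]
 [ 0.277 -0.002  1.355]
 [ 0.435  0.252  0.117]
 [ 0.428  0.245  0.117]
 [ 0.277 -0.002  1.355]
 [ 0.414  0.245  0.116]
 [ 0.277 -0.002  1.355]
 [ 0.277 -0.002  1.355]]
```

View pics/topcrop.png

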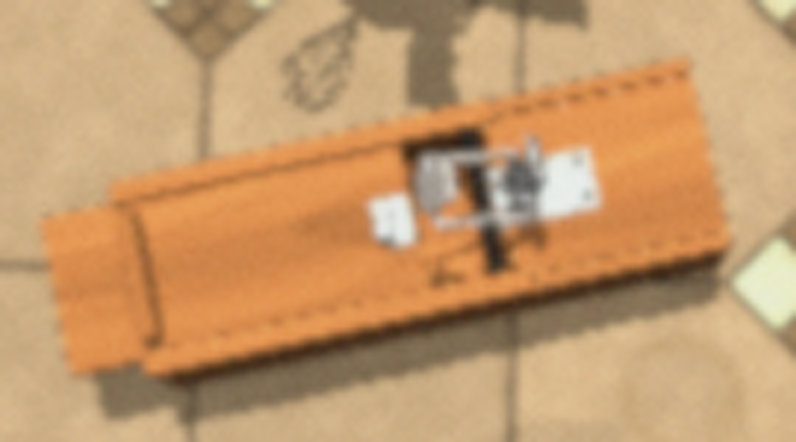

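The close crop shows the batten's shadow line at the left (about x=140), the keeper as a white block at (390,220), the loop tab at (435,180) and the upright lever at (520,180). Box yaw is about 14° and the lid is about 45 mm open.

Next I plan the approach to a hover over the latch.

```bash
cat >> h.py <<'E'
YB=np.deg2rad(14.04)
def rows(p0,yaw0,wps):
    """wps: (pos,yaw,nrows); rounded rows for a tool pointing down (shift first, then turn)"""
    p=np.array(p0,float); y=yaw0; out=[]
    for q,yq,n in wps:
        for k in range(n,0,-1):
            R=(Rn.from_euler('z',y)*Rn.from_euler('x',np.pi))
            s=np.round(R.inv().apply((np.array(q)-p)/k)/.025,2); t=round(-(yq-y)/k/(np.pi/2),3)
            out.append([s.tolist(),[0,0,t]]); p=p+R.apply(s*.025); y-=t*np.pi/2
    print("max",max(abs(np.array(r[0])).max() for r in out),"end",p,y)
    for i in range(0,len(out),10): print(str(out[i:i+10]).replace(" ",""))
E
python3 - <<'E'
from h import *
s=robot.observe(); c=get_calibration("wrist")
R=cv2.Rodrigues(c["rvec"])[0]; cp=-R.T@c["tvec"]; T=Rn.from_euler('xyz',s["tool_rot"])
print("cam in tool",T.inv().apply(cp-s["tool_pos"]),"axis",T.inv().apply(R[2]),T.inv().apply(R[0]),c["intrinsics"])
rows(s["tool_pos"],s["tool_rot"][2],[((.40,-.30,.28),np.pi/2+YB,10),((.455,.06,.33),np.pi/2+YB,20)])
E
```

```text
cam in tool [ 0.07141006 -0.00060692 -0.1574834 ] axis [-2.65022325e-01  6.67113492e-04  9.64242045e-01] [-7.47279551e-06  9.99999759e-01 -6.93906465e-04] [[326.3900231    0.         251.52786156]
 [  0.         326.3900231  193.47046702]
 [  0.           0.           1.        ]]
max 0.98 end [0.45501729 0.05996488 0.33010897] 1.8159124965595776
[[[0.92,-0.32,-0.22],[0,0,np.float64(-0.087)]],[[0.96,-0.2,-0.22],[0,0,np.float64(-0.087)]],[[0.98,-0.06,-0.21],[0,0,np.float64(-0.087)]],[[0.97,0.07,-0.22],[0,0,np.float64(-0.087)]],[[0.96,0.2,-0.21],[0,0,np.float64(-0.087)]],[[0.92,0.33,-0.22],[0,0,np.float64(-0.087)]],[[0.87,0.45,-0.21],[0,0,np.float64(-0.087)]],[[0.79,0.57,-0.22],[0,0,np.float64(-0.087)]],[[0.71,0.67,-0.21],[0,0,np.float64(-0.087)]],[[0.62,0.76,-0.22],[0,0,np.float64(-0.088)]]]
[[[0.67,0.28,-0.1],[0,0,np.float64(0.0)]],[[0.67,0.28,-0.1],[0,0,np.float64(0.0)]],[[0.67,0.28,-0.1],[0,0,np.float64(0.0)]],[[0.67,0.28,-0.1],[0,0,np.float64(0.0)]],[[0.67,0.28,-0.1],[0,0,np.float64(0.0)]],[[0.67,0.28,-0.1],[0,0,np.float64(0.0)]],[[0.67,0.28,-0.1],[0,0,np.float64(0.0)]],[[0.67,0.28,-0.1],[0,0,np.float64(0.0)]],[[0.67,0.28,-0.1],[0,0,np.float64(0.0)]],[[0.67,0.28,-0.1],[0,0,np.float64(0.0)]]]
[[[0.67,0.28,-0.1],[0,0,np.float64(0.0)]],[[0.67,0.28,-0.1],[0,0,np.float64(0.0)]],[[0.67,0.28,-0.1],[0,0,np.float64(0.0)]],[[0.67,0.28,-0.1],[0,0,np.float64(0.0)]],[[0.68,0.28,-0.1],[0,0,np.float64(0.0)]],[[0.67,0.29,-0.1],[0,0,np.float64(0.0)]],[[0.68,0.28,-0.1],[0,0,np.float64(0.0)]],[[0.67,0.29,-0.1],[0,0,np.float64(0.0)]],[[0.68,0.28,-0.1],[0,0,np.float64(0.0)]],[[0.67,0.29,-0.1],[0,0,np.float64(0.0)]]]
```

Emit:
send_rows(
  plan=[
    [[0.92,-0.32,-0.22],[0,0,-0.087]],
    [[0.96,-0.2,-0.22],[0,0,-0.087]],
    [[0.98,-0.06,-0.21],[0,0,-0.087]],
    [[0.97,0.07,-0.22],[0,0,-0.087]],
    [[0.96,0.2,-0.21],[0,0,-0.087]],
    [[0.92,0.33,-0.22],[0,0,-0.087]],
    [[0.87,0.45,-0.21],[0,0,-0.087]],
    [[0.79,0.57,-0.22],[0,0,-0.087]],
    [[0.71,0.67,-0.21],[0,0,-0.087]],
    [[0.62,0.76,-0.22],[0,0,-0.088]],
  ],
  gripper=1,
)

```text
time: 1.35
tool_pos: [0.4004, -0.2995, 0.2805]
tool_rot: [-3.141, -0.001, 1.821]
contact_force: [-0.0, -0.6, -0.3]
opening: 0.0918
grip_force: 0.0
```

Emit:
send_rows(
  plan=[
    [[0.67,0.28,-0.1],[0,0,0]],
    [[0.67,0.28,-0.1],[0,0,0]],
    [[0.67,0.28,-0.1],[0,0,0]],
    [[0.67,0.28,-0.1],[0,0,0]],
    [[0.67,0.28,-0.1],[0,0,0]],
    [[0.67,0.28,-0.1],[0,0,0]],
    [[0.67,0.28,-0.1],[0,0,0]],
    [[0.67,0.28,-0.1],[0,0,0]],
    [[0.67,0.28,-0.1],[0,0,0]],
    [[0.67,0.28,-0.1],[0,0,0]],
  ],
)

```text
time: 2.6
tool_pos: [0.4274, -0.1196, 0.3059]
tool_rot: [3.141, 0.0, 1.816]
contact_force: [0.3, 0.0, 0.2]
opening: 0.0917
grip_force: 0.0
```

Emit:
send_rows(
  plan=[
    [[0.67,0.28,-0.1],[0,0,0]],
    [[0.67,0.28,-0.1],[0,0,0]],
    [[0.67,0.28,-0.1],[0,0,0]],
    [[0.67,0.28,-0.1],[0,0,0]],
    [[0.67,0.28,-0.1],[0,0,0]],
    [[0.67,0.28,-0.1],[0,0,0]],
    [[0.67,0.28,-0.1],[0,0,0]],
    [[0.67,0.28,-0.1],[0,0,0]],
    [[0.67,0.28,-0.1],[0,0,0]],
    [[0.67,0.28,-0.1],[0,0,0]],
  ],
)

```text
time: 3.85
tool_pos: [0.4544, 0.0599, 0.3308]
tool_rot: [-3.142, 0.0, 1.816]
contact_force: [0.1, 0.5, -0.5]
opening: 0.0919
grip_force: 0.0
```

```bash
python3 - <<'E'
from h import *
s=robot.observe(); print(s["time"],s["tool_pos"],s["tool_rot"])
c=get_calibration("wrist"); p,d=read_camera("wrist"); cv2.imwrite("pics/w1.png",p); np.savez("pics/w1.npz",d=d,**c)
E
```

```text
3.85 [0.45438545 0.0599239  0.33084306] [-3.14153050e+00  1.00407221e-04  1.81601255e+00]
```

View pics/w1.png

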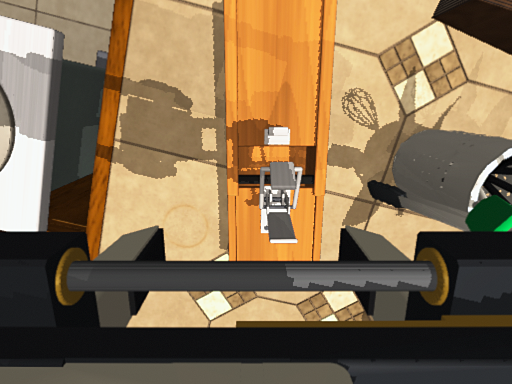

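The wrist view shows the box's upper part running up the picture. The keeper is at (278,135), the tab at (282,176) and the lever at (278,225), with the tilted tip near (283,240).

```bash
cat > an.py <<'E'
from h import *
def tobox(X,o,yaw=YB):
    return Rn.from_euler('z',-yaw).apply((X-np.array([o[0],o[1],0])).reshape(-1,3)).reshape(X.shape)
E
python3 - <<'E'
from an import *
z=np.load("pics/w1.npz"); d=z["d"]; c={k:z[k] for k in z.files if k!="d"}
X=cloud(d,c); B=tobox(X,(.478,.083))*1000
B=B.copy(); B[240:]=np.nan
# rail outer edges vs y
m=(B[...,2]>88)&(B[...,2]<112)&(abs(B[...,0])<90)
e=[]
for v in range(10,235,15):
    r=np.where(m[v])[0]
    if len(r): a,b=B[v,r[0]],B[v,r[-1]]; e.append((a[1],a[0],b[1],b[0],np.median(B[v,r,2])))
e=np.array(e); print(np.round(e,1))
print("slopes",np.polyfit(e[:,0],e[:,1],1),np.polyfit(e[:,2],e[:,3],1))
for name,(u0,u1,v0,v1),zm in [("keeper",(262,296,122,150),110),("tab",(262,303,155,195),130),("lever",(258,302,190,240),115)]:
    q=B[v0:v1,u0:u1].reshape(-1,3); q=q[q[:,2]>zm]; print(name,len(q),"\n",np.round(np.nanpercentile(q,[2,25,50,75,98],axis=0),1))
# column profile
for u in (250,275,282,290): 
    print(u,[tuple(np.round(B[v,u]).astype(int)) for v in range(118,240,4)])
E
```

```text
[[151.  -57.5 151.4  61.6  95.8]
 [136.2 -57.7 136.4  61.1  95.8]
 [121.4 -58.1 121.4  59.6  95.6]
 [106.4 -57.3 106.4  60.6  95.7]
 [ 90.9 -57.6  91.   60.7  95.9]
 [ 75.2 -58.1  75.3  60.7  95.9]
 [ 59.1 -58.5  59.1  60.6  95.7]
 [ 42.5 -57.6  42.6  60.3  95.7]
 [ 25.5 -58.   25.6  60.3  96. ]
 [  8.2 -58.3   8.   60.8  95.5]
 [ -9.5 -57.4  -9.4  60.1 104.4]
 [-28.  -57.9 -27.6  60.   90.9]
 [-46.7 -58.3 -46.2  59.8  97. ]
 [-67.5 -57.8 -67.   59.7  96.1]
 [-86.6 -58.  -87.8  61.5  96.2]]
slopes [ 1.29616854e-03 -5.79208068e+01] [2.49065514e-03 6.03938769e+01]
keeper 178 
 [[ -9.6  20.9 113.8]
 [ -4.2  23.1 115.5]
 [  1.3  25.4 116. ]
 [  6.7  27.7 116.6]
 [ 11.6  29.9 117.8]]
tab 938 
 [[-17.3 -37.  146.8]
 [ -6.3 -17.7 167.1]
 [  1.8 -12.  179. ]
 [  9.7  -7.1 188.8]
 [ 21.6  -0.7 194.8]]
lever 1130 
 [[-19.9 -69.4 116.5]
 [ -7.6 -67.1 137.8]
 [  0.7 -64.5 153.3]
 [  9.1 -57.1 179. ]
 [ 20.7 -35.7 207.3]]
250 [(np.int64(-30), np.int64(39), np.int64(95)), (np.int64(-30), np.int64(34), np.int64(96)), (np.int64(-30), np.int64(30), np.int64(95)), (np.int64(-30), np.int64(25), np.int6
[... 4713 characters left out ...]
3), np.int64(187)), (np.int64(8), np.int64(-16), np.int64(190)), (np.int64(7), np.int64(-19), np.int64(195)), (np.int64(20), np.int64(-49), np.int64(95)), (np.int64(20), np.int64(-54), np.int64(97)), (np.int64(20), np.int64(-59), np.int64(96)), (np.int64(20), np.int64(-64), np.int64(96)), (np.int64(16), np.int64(-59), np.int64(130)), (np.int64(20), np.int64(-75), np.int64(96)), (np.int64(21), np.int64(-80), np.int64(96)), (np.int64(13), np.int64(-65), np.int64(154)), (np.int64(12), np.int64(-65), np.int64(164)), (np.int64(11), np.int64(-67), np.int64(172)), (np.int64(10), np.int64(-68), np.int64(181)), (np.int64(10), np.int64(-69), np.int64(189)), (np.int64(8), np.int64(-67), np.int64(202))]
```

Emit:
send_rows(
  plan=[
    [[0.87,0.12,0.4],[0,0,0]],
    [[0.87,0.12,0.4],[0,0,0]],
    [[0.87,0.12,0.4],[0,0,0]],
    [[0.87,0.12,0.4],[0,0,0]],
    [[0.87,0.12,0.4],[0,0,0]],
    [[0.87,0.12,0.4],[0,0,0]],
    [[0.87,0.12,0.4],[0,0,0]],
    [[0.87,0.12,0.4],[0,0,0]],
    [[0.87,0.12,0.4],[0,0,0]],
    [[0.87,0.12,0.4],[0,0,0]],
  ],
  gripper=-1,
  force=20,
)

```text
time: 5.15
tool_pos: [0.4305, 0.2777, 0.2303]
tool_rot: [-3.142, 0.0, 1.816]
contact_force: [0.3, -0.5, 0.3]
opening: 0.0009
grip_force: 0.0
```

```bash
cat > look.py <<'E'
import sys
from an import *
O=(.4788,.0847)
def look(n):
    s=robot.observe(); c=get_calibration("wrist"); p,d=read_camera("wrist"); cv2.imwrite(f"pics/{n}.png",p); np.savez(f"pics/{n}.npz",d=d,**c)
    B=tobox(cloud(d,c),O)*1000
    print("t",s["time"],"tcp box",tobox(s["tool_pos"],O)*1000,"rot",s["tool_rot"],"F",s["contact_force"],s["opening"])
    return p,B
E
python3 - <<'E'
from look import *
p,B=look("w2")
m=(B[...,2]>111)&(B[...,2]<118)&(abs(B[...,0])<45)&(B[...,1]>140)&(B[...,1]<200)
m[250:]=0
q=B[m]; print(len(q)); 
if len(q): print(np.round(np.percentile(q,[2,25,50,75,98],axis=0),1))
E
```

```text
t 5.15 tcp box [-5.89730047e-03  1.98979750e+02  2.30331188e+02] rot [-3.14150819e+00  2.88524574e-04  1.81599826e+00] F [ 0.27344791 -0.52687577  0.33273958] 0.0008893585641882055
1090
[[-36.9 167.2 111.3]
 [-19.1 170.5 112.6]
 [  0.5 173.4 113.2]
 [ 20.1 176.2 113.8]
 [ 37.9 178.5 114.8]]
```

Emit:
send_rows(
  plan=[
    [[0,0,0.6],[0,0,0]],
    [[0,0,0.6],[0,0,0]],
    [[0,0,0.6],[0,0,0]],
    [[0,0,0.6],[0,0,0]],
    [[0,0,0.6],[0,0,0]],
    [[0,0,0.6],[0,0,0]],
    [[0,0,0.6],[0,0,0]],
    [[0,0,0.6],[0,0,0]],
    [[-0.1,0,0.22],[0,0,0]],
    [[-0.2,0,0],[0,0,0]],
  ],
)

```text
time: 6.45
tool_pos: [0.4326, 0.2695, 0.1048]
tool_rot: [-3.141, 0.0, 1.816]
contact_force: [0.5, -0.2, -0.7]
opening: 0.0003
grip_force: 0.0
```

Emit:
send_rows(
  plan=[
    [[-0.2,0,0],[0,0,0]],
    [[-0.2,0,0],[0,0,0]],
    [[-0.2,0,0],[0,0,0]],
    [[-0.2,0,0],[0,0,0]],
    [[-0.2,0,0],[0,0,0]],
    [[-0.15,0,0],[0,0,0]],
    [[-0.15,0,0],[0,0,0]],
    [[-0.1,0,0],[0,0,0]],
    [[-0.05,0,0],[0,0,0]],
    [[0,0,0],[0,0,0]],
  ],
)

```text
time: 7.7
tool_pos: [0.4414, 0.2343, 0.1051]
tool_rot: [-3.141, 0.0, 1.816]
contact_force: [0.0, -0.4, -0.5]
opening: 0.0005
grip_force: 0.0
```

Emit:
send_rows(
  plan=[
    [[-0.06,0,0],[0,0,0]],
    [[-0.06,0,0],[0,0,0]],
    [[-0.04,0,0],[0,0,0]],
    [[0,0,0],[0,0,0]],
    [[0,0,0],[0,0,0]],
    [[0,0,0],[0,0,0]],
    [[0,0,0],[0,0,0]],
    [[0,0,0],[0,0,0]],
    [[0,0,0],[0,0,0]],
    [[0,0,0],[0,0,0]],
  ],
)

```text
time: 8.95
tool_pos: [0.442, 0.2316, 0.1051]
tool_rot: [-3.141, -0.002, 1.816]
contact_force: [-2.0, 6.7, 0.4]
opening: -0.0001
grip_force: 3.4
```

```bash
python3 - <<'E'
from look import *
p,B=look("w3")
for zlo,n in ((111,"batten"),):
    m=(B[...,2]>111)&(B[...,2]<118)&(abs(B[...,0])<45)&(B[...,1]>100)&(B[...,1]<180); m[250:]=0
    q=B[m]; print(len(q),np.round(np.percentile(q,[2,50,98],axis=0),1))
E
```

```text
t 8.95 tcp box [-3.66686052e-02  1.51433954e+02  1.05070750e+02] rot [-3.14130821e+00 -1.66352599e-03  1.81576518e+00] F [-1.97382427  6.68164661  0.38929018] -0.00011734312333247
148 [[-10.2 161.  111.1]
 [ -0.3 162.8 113. ]
 [ 10.  163.4 117.5]]
```

Emit:
send_rows(
  plan=[
    [[0.3,0,0],[0,0,0]],
    [[0,0,-1],[0,0,0]],
    [[0,0,-1],[0,0,0]],
    [[0,0,-1],[0,0,0]],
    [[0,0,-1],[0,0,0]],
    [[0,0,-1],[0,0,0]],
    [[0,0,-1],[0,0,0]],
    [[-0.8,0,0],[0,0,0]],
    [[-0.8,0,0],[0,0,0]],
    [[-0.8,0,0],[0,0,0]],
  ],
)

```text
time: 10.25
tool_pos: [0.4552, 0.179, 0.2552]
tool_rot: [-3.141, 0.001, 1.816]
contact_force: [0.7, -0.5, 0.0]
opening: 0.0005
grip_force: 0.0
```

```bash
python3 - <<'E'
from look import *
p,B=look("w4")
def st(n,m): q=B[m]; print(n,len(q)); len(q) and print(np.round(np.percentile(q,[2,25,50,75,98],axis=0),1))
w=np.arange(384)[:,None]<240
st("keeper",w&(B[...,2]>113.5)&(B[...,2]<119)&(abs(B[...,0])<15)&(B[...,1]>-25)&(B[...,1]<10))
t=w&(B[...,2]>150)&(B[...,2]<200)&(abs(B[...,0])<25)&(B[...,1]>-30)&(B[...,1]<15)
st("tab",t); q=B[t&(abs(B[...,0])<10)&(B[...,2]>165)]; print(np.polyfit(q[:,2]-180,q[:,1],1))
l=w&(B[...,2]>140)&(B[...,2]<212)&(abs(B[...,0])<25)&(B[...,1]<-50)&(B[...,1]>-90); st("lever",l); q=B[l&(abs(B[...,0])<10)]; len(q) and print(np.polyfit(q[:,2]-150,q[:,1],1))
cv2.imwrite("pics/w4c.png",p[:260])
E
```

```text
t 10.25 tcp box [-2.21917514e-02  9.72250113e+01  2.55160473e+02] rot [-3.14131396e+00  8.88528226e-04  1.81615180e+00] F [ 0.71384426 -0.53403767  0.01864298] 0.00045727631017508907
keeper 0
tab 0Traceback (most recent call last):
  File "<stdin>", line 7, in <module>
    raise TypeError("expected non-empty vector for x")
TypeError: expected non-empty vector for x
```

```bash
cat > st.py <<'E'
from look import *
def stats(B):
    def st(n,m): q=B[m]; print(n,len(q)); len(q) and print(np.round(np.percentile(q,[2,50,98],axis=0),1))
    st("keeper",(B[...,2]>113.5)&(B[...,2]<119)&(abs(B[...,0])<15)&(B[...,1]>-25)&(B[...,1]<10))
    t=(B[...,2]>150)&(B[...,2]<200)&(abs(B[...,0])<25)&(B[...,1]>-30)&(B[...,1]<15)
    st("tab",t); q=B[t&(abs(B[...,0])<10)&(B[...,2]>165)]; len(q) and print(np.polyfit(q[:,2]-180,q[:,1],1))
    l=(B[...,2]>140)&(B[...,2]<212)&(abs(B[...,0])<25)&(B[...,1]<-50)&(B[...,1]>-90); st("lever",l); q=B[l&(abs(B[...,0])<10)]; len(q) and print(np.polyfit(q[:,2]-150,q[:,1],1))
E
python3 - <<'E'
from st import *
z=np.load("pics/w4.npz"); c={k:z[k] for k in z.files if k!="d"}
stats(tobox(cloud(z["d"],c),O)*1000)
E
```

```text
keeper 0
tab 54
[[ -4.7  -7.5 167.7]
 [ -0.4  -5.8 174. ]
 [  1.3  -2.3 176.6]]
[-0.49373149 -8.60080807]
lever 0
```

Emit:
send_rows(
  plan=[
    [[-0.5,0,-0.2],[0,0,0]],
    [[-0.5,0,-0.2],[0,0,0]],
    [[-0.5,0,-0.2],[0,0,0]],
    [[-0.5,0,-0.2],[0,0,0]],
    [[-0.4,0,-0.2],[0,0,0]],
    [[0,0,0],[0,0,0]],
    [[0,0,0],[0,0,0]],
    [[0,0,0],[0,0,0]],
    [[0,0,0],[0,0,0]],
    [[0,0,0],[0,0,0]],
  ],
  gripper=0.1,
)

```text
time: 11.55
tool_pos: [0.4697, 0.1217, 0.2801]
tool_rot: [-3.141, 0.0, 1.816]
contact_force: [-0.3, 0.0, -0.2]
opening: 0.0506
grip_force: 0.0
```

```bash
python3 - <<'E'
from st import *
p,B=look("w5"); stats(B)
E
```

```text
t 11.55 tcp box [1.45225143e-01 3.80973483e+01 2.80108441e+02] rot [-3.14144045e+00  5.48537729e-05  1.81627607e+00] F [-0.286466    0.00040702 -0.22602007] 0.050606854489369454
keeper 187
[[-10.8 -16.6 113.9]
 [ -0.3 -11.9 116. ]
 [ 10.2  -7.8 117.8]]
tab 980
[[-20.  -27.3 154.6]
 [ -0.2 -10.  175.5]
 [ 20.3  -1.9 189.3]]
[-0.66183749 -9.77684915]
lever 816
[[-12.5 -71.3 157.7]
 [ -0.2 -69.  177.5]
 [ 12.3 -66.4 194. ]]
[ -0.11664662 -65.70596158]
```

View pics/w5.png

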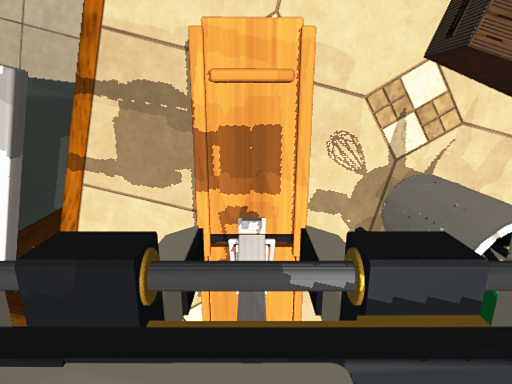

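The wrist view shows the lid closed up to the black seal at (265,240), with the tab and loop just in front of the keeper at (252,225). Measured lid opening is about 5 mm. Next is grasping the tab.

Emit:
send_rows(
  plan=[
    [[-0.45,0,0],[0,0,0]],
    [[-0.45,0,0],[0,0,0]],
    [[-0.45,0,0],[0,0,0]],
    [[-0.45,0,0],[0,0,0]],
    [[-0.45,0,0],[0,0,0]],
    [[0,0,0.89],[0,0,0]],
    [[0,0,0.89],[0,0,0]],
    [[0,0,0.89],[0,0,0]],
    [[0,0,0.89],[0,0,0]],
    [[0,0,0.89],[0,0,0]],
  ],
)

```text
time: 12.85
tool_pos: [0.4836, 0.0665, 0.1683]
tool_rot: [3.141, 0.0, 1.816]
contact_force: [0.1, 0.6, 0.4]
opening: 0.0505
grip_force: 0.0
```

Emit:
send_rows(
  plan=[
    [[0,0,0],[0,0,0]],
    [[0,0,0],[0,0,0]],
    [[0,0,0],[0,0,0]],
    [[0,0,0],[0,0,0]],
    [[0,0,0],[0,0,0]],
    [[0,0,0],[0,0,0]],
    [[0,0,0],[0,0,0]],
    [[0,0,0],[0,0,0]],
    [[0,0,0],[0,0,0]],
    [[0,0,0],[0,0,0]],
  ],
  gripper=-1,
  force=15,
)

```text
time: 14.1
tool_pos: [0.4835, 0.0672, 0.1695]
tool_rot: [3.141, -0.0, 1.816]
contact_force: [-3.3, 1.9, 5.8]
opening: 0.0235
grip_force: 15.0
```

```bash
cat > kin.py <<'E'
import numpy as np
from scipy.optimize import fsolve
e=lambda th:np.array([-np.cos(th),np.sin(th)]); n=lambda th:np.array([-np.sin(th),-np.cos(th)])
l=lambda s:np.array([np.cos(s),np.sin(s)]); t=lambda s:np.array([-np.sin(s),np.cos(s)])
bar=lambda th,s:18*e(th)+2*n(th)+62*l(s)
P=np.array([-57.3,112.])
def ik(b,g=(1.45,0.)):
    return fsolve(lambda q:bar(*q)-b,g)
E
python3 - <<'E'
from kin import *; from look import *
s=robot.observe(); T=tobox(s["tool_pos"],O)*1000; print(T,s["opening"],s["grip_force"],s["contact_force"])
G=T[1:]+[0,19]; th0,s0=1.455,.585
d=G-P-bar(th0,s0); a=np.array([d@l(s0),d@t(s0)]); print("grip in loop frame",a)
g=(th0,s0)
for b in [(58,35),(60,20),(59,8),(57,-3),(55,-8),(50,-8),(48,-7.5)]:
    g=ik(np.array(b),g); Gn=P+np.array(b)+a[0]*l(g[1])+a[1]*t(g[1]); print(b,"th,s",np.round(g,2),"G",np.round(Gn,1),"dtool x,z (rows)",np.round((Gn-G)*[1,-1]/25,3)); G=Gn
E
```

```text
[  0.29411034 -18.11430698 169.49101256] 0.02354575748440658 15.000646412372589 [-3.2669849   1.93623157  5.84613025]
grip in loop frame [ 6.55256214 25.17409811]
(58, 35) th,s [1.59 0.28] G [1.00e-01 1.73e+02] dtool x,z (rows) [0.729 0.619]
(60, 20) th,s [1.57 0.03] G [  8.4 157.4] dtool x,z (rows) [0.333 0.625]
(59, 8) th,s [ 1.56 -0.16] G [ 12.2 143.8] dtool x,z (rows) [0.151 0.543]
(57, -3) th,s [ 1.61 -0.35] G [ 14.4 130.5] dtool x,z (rows) [0.088 0.534]
(55, -8) th,s [ 1.61 -0.43] G [ 14.2 124.1] dtool x,z (rows) [-0.007  0.255]
(50, -8) th,s [ 1.29 -0.41] G [  8.8 124.5] dtool x,z (rows) [-0.219 -0.015]
(48, -7.5) th,s [ 1.12 -0.38] G [  6.1 125.5] dtool x,z (rows) [-0.108 -0.041]
```

Emit:
send_rows(
  plan=[
    [[0.24,0,0.2],[0,0,0]],
    [[0.24,0,0.21],[0,0,0]],
    [[0.25,0,0.21],[0,0,0]],
    [[0.11,0,0.21],[0,0,0]],
    [[0.11,0,0.21],[0,0,0]],
    [[0.11,0,0.21],[0,0,0]],
    [[0.08,0,0.27],[0,0,0]],
    [[0.08,0,0.27],[0,0,0]],
    [[0,0,0],[0,0,0]],
    [[0,0,0],[0,0,0]],
  ],
)

```text
time: 15.35
tool_pos: [0.4759, 0.0967, 0.1239]
tool_rot: [-3.141, -0.001, 1.816]
contact_force: [-0.4, 1.8, -2.3]
opening: 0.0237
grip_force: 15.0
```

```bash
python3 - <<'E'
from kin import *; from look import *
p,B=look("w6")
for u in (225,240,252,265,280): print(u,[tuple(map(int,np.round(B[v,u]))) for v in range(200,300,6) if B[v,u,2]>60])
t=(B[...,2]>195)&(B[...,2]<215)&(abs(B[...,0])<25)&(B[...,1]<-30)&(B[...,1]>-90); q=B[t]; print(len(q),np.round(np.percentile(q,[2,50,98],axis=0),1) if len(q) else "")
cv2.imwrite("pics/w6c.png",cv2.resize(p[170:330,150:360],None,fx=3.5,fy=3.5))
for n in ("scene",):
    p,d=read_camera(n); c=get_calibration(n); u,v=proj(np.array([.4836,.0665,.15]),c)[0].astype(int); print(u,v)
    cv2.imwrite("pics/s6.png",cv2.resize(p[v-50:v+50,u-60:u+60],None,fx=6,fy=6,interpolation=cv2.INTER_CUBIC))
E
```

```text
t 15.35 tcp box [6.74114491e-02 1.23837894e+01 1.23904672e+02] rot [-3.14110379e+00 -5.28103366e-04  1.81574581e+00] F [-0.35950965  1.8468276  -2.2979135 ] 0.023728357572916026
225 [(-16, 29, 96), (-16, 25, 95), (-16, 22, 96), (-16, 17, 94), (-16, 14, 97), (-13, 22, 127), (-13, 22, 133), (-12, 22, 142), (-12, 22, 147), (-12, 19, 147), (-12, 17, 149), (-7, 44, 205), (-7, 43, 206), (-7, 42, 207), (-7, 40, 207), (-7, 37, 206), (-17, -36, 95)]
240 [(-7, 29, 95), (-7, 25, 96), (-7, 21, 95), (-7, 18, 95), (-7, 14, 95), (-7, 10, 96), (-7, 6, 96), (-6, 16, 128), (-5, 18, 138), (-5, 19, 147), (-5, 18, 151), (-3, 43, 204), (-3, 42, 205), (-3, 42, 207), (-3, 40, 207), (-3, 36, 204), (-7, -36, 95)]
252 [(0, 29, 96), (0, 25, 95), (0, 21, 95), (0, 18, 95), (0, 14, 96), (0, 10, 96), (0, 6, 95), (0, 17, 129), (0, 17, 137), (0, 19, 148), (0, 18, 151), (0, 44, 205), (0, 42, 206), (0, 41, 206), (0, 40, 207), (0, 38, 206), (0, -36, 95)]
265 [(8, 29, 96), (8, 25, 96), (8, 21, 94), (8, 18, 96), (8, 14, 95), (8, 10, 95), (8, 6, 95), (7, 17, 128), (6, 18, 138), (6, 19, 148), (6, 18, 151), (4, 44, 205), (3, 43, 206), (4, 41, 206), (3, 40, 207), (4, 37, 206), (9, -36, 95)]
280 [(17, 29, 96), (17, 25, 96), (17, 22, 96), (17, 18, 95), (17, 13, 94), (14, 24, 130), (14, 22, 134), (13, 22, 140), (13, 23, 148), (12, 22, 154), (12, 21, 157), (7, 44, 205), (7, 43, 206), (7, 41, 206), (7, 40, 207), (7, 37, 206), (12, 7, 162)]
0 
259 161
```

View pics/w6c.png

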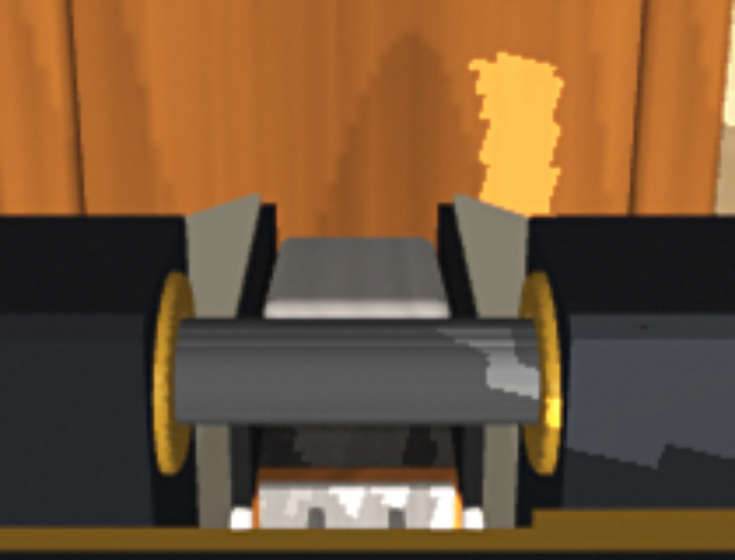

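The crop shows the tab held between the fingers at (355,280) in the crop, with the keeper still covered below the rod. The tab face slope gives a loop slope of about -0.14 rad, and the bar is beyond the lip. I'll go down behind the lip.

Emit:
send_rows(
  plan=[
    [[0.02,0,0.14],[0,0,0]],
    [[0,0,0.14],[0,0,0]],
    [[0,0,0.14],[0,0,0]],
    [[0,0,0.14],[0,0,0]],
    [[0,0,0.14],[0,0,0]],
    [[0,0,0],[0,0,0]],
    [[0,0,0],[0,0,0]],
    [[0,0,0],[0,0,0]],
    [[0,0,0],[0,0,0]],
    [[0,0,0],[0,0,0]],
  ],
)

```text
time: 16.7
tool_pos: [0.476, 0.0968, 0.1067]
tool_rot: [3.141, 0.0, 1.816]
contact_force: [-1.1, -4.5, 3.6]
opening: 0.0237
grip_force: 19.4
```

```bash
cat > tabm.py <<'E'
from look import *
def tabm(n):
    p,B=look(n)
    m=(abs(B[...,0])<8)&(B[...,2]>104)&(B[...,2]<165)&(B[...,1]>-15)&(B[...,1]<50); q=B[m][:,1:]
    q=q[q[:,1]<q[:,1].max()-3]
    k=np.polyfit(q[:,1],q[:,0],1); r=abs(np.polyval(k,q[:,1])-q[:,0])<2; k=np.polyfit(q[r,1],q[r,0],1)
    s=-np.arctan(k[0]); top=np.percentile(B[m][:,2],99); print("n",len(q),"face y=",k,"s",s,"top z",top,"face range",q[:,1].min())
    # bar: face plane at l=9; upper face corner t=33.5
    l=np.array([np.cos(s),np.sin(s)]);t=np.array([-np.sin(s),np.cos(s)])
    zt=top-1 if s>0 else top-3*0; F=np.array([np.polyval(k,top+9*0),top])
    # highest tab point for s<0 is the -y side (l=3,t=33.5)
    lo=3 if s<0 else 9
    # solve c=bar: bar.z = top - lo*sin(s) - 33.5cos(s); bar.y from plane (p-bar).l=9
    bz=top-lo*np.sin(s)-33.5*np.cos(s); by=(np.polyval(k,bz)*l[0]+bz*l[1]-9-bz*l[1])/l[0]
    print("bar rel pivot",by+57.3,bz-112,"rel keeper face(45.8), lid top",by+57.3-45.8,bz-96)
E
python3 - <<'E'
from tabm import *
tabm("w7")
E
```

```text
t 16.7 tcp box [  0.22977868  12.43614312 106.72755735] rot [3.14145429e+00 4.63564588e-04 1.81600736e+00] F [-1.14093532 -4.47288318  3.6076932 ] 0.023741003974035932Traceback (most recent call last):
  File "<stdin>", line 2, in <module>
  File "tabm.py", line 6, in tabm
    k=np.polyfit(q[:,1],q[:,0],1); r=abs(np.polyval(k,q[:,1])-q[:,0])<2; k=np.polyfit(q[r,1],q[r,0],1)
                                                                           ~~~~~~~~~~^^^^^^^^^^^^^^^^^
    raise TypeError("expected non-empty vector for x")
TypeError: expected non-empty vector for x
```

```bash
python3 - <<'E'
from look import *
z=np.load("pics/w7.npz"); c={k:z[k] for k in z.files if k!="d"}; B=tobox(cloud(z["d"],c),O)*1000
for u in (240,252,262): print(u,[tuple(map(int,np.round(B[v,u][1:]))) for v in range(220,300,3) if 97<B[v,u,2]<190])
print([tuple(map(int,np.round(B[v,u]))) for v in range(292,325,3) for u in (225,252,278)])
p,d=read_camera("scene"); c=get_calibration("scene"); u,v=proj(np.array([.4836,.0665,.15]),c)[0].astype(int)
cv2.imwrite("pics/s7.png",cv2.resize(p[v-50:v+50,u-60:u+60],None,fx=6,fy=6,interpolation=cv2.INTER_CUBIC))
E
```

```text
240 [(25, 129), (24, 130), (22, 130), (22, 131), (20, 131), (6, 105), (5, 108), (45, 187), (43, 186), (43, 188), (43, 188), (42, 189), (42, 190), (41, 190), (40, 189), (39, 190), (38, 189), (-9, 116), (-11, 116), (-12, 116)]
252 [(25, 128), (24, 130), (22, 129), (22, 132), (20, 130), (6, 106), (4, 106), (44, 185), (44, 187), (43, 188), (43, 188), (42, 188), (40, 190), (39, 189), (37, 188), (-9, 117), (-11, 116), (-12, 116)]
262 [(25, 128), (24, 131), (23, 131), (21, 130), (20, 130), (6, 106), (5, 106), (44, 186), (43, 186), (43, 188), (43, 188), (42, 189), (42, 190), (41, 189), (40, 189), (39, 190), (38, 189), (-9, 116), (-11, 116), (-13, 116)]
[(-15, -22, 96), (0, -9, 117), (16, -22, 95), (-15, -24, 96), (0, -11, 116), (16, -24, 95), (-15, -26, 96), (0, -12, 116), (16, -26, 96), (-15, -28, 96), (0, -14, 116), (16, -29, 94), (-16, -31, 95), (0, -16, 116), (16, -30, 96), (-16, -33, 95), (0, -32, 95), (16, -32, 95), (-16, -34, 96), (1, -35, 94), (16, -34, 96), (-16, -36, 96), (1, -36, 96), (16, -36, 95), (-16, -38, 95), (1, -38, 96), (16, -39, 95), (-16, -41, 95), (1, -41, 95), (16, -40, 97), (-6, 35, 198), (0, 35, 198), (6, 35, 199)]
```

View pics/s7.png

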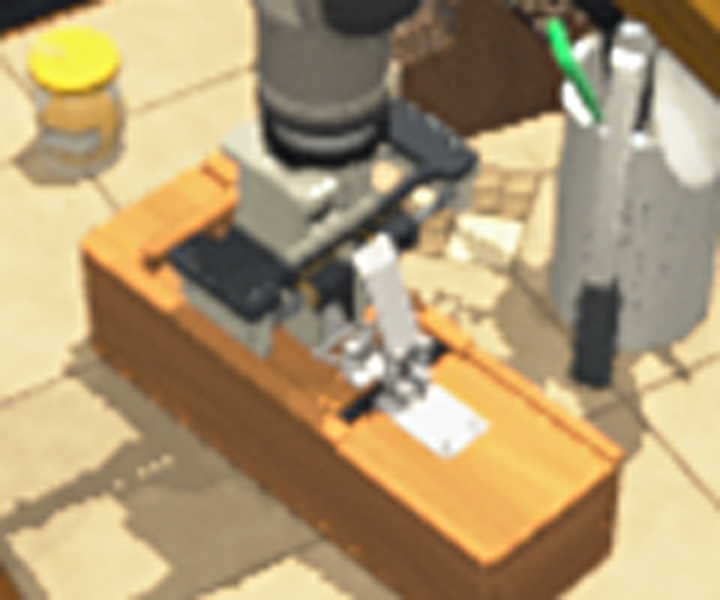

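The scene crop shows the lever standing slightly past upright at (385,290) and the gripper holding the loop down over the lid. Depth puts the bar about 16 mm beyond the keeper face and 7 mm above the lid. I'll pull it back under the lip.

Emit:
send_rows(
  plan=[
    [[-0.07,0,-0.01],[0,0,0]],
    [[-0.07,0,-0.01],[0,0,0]],
    [[-0.07,0,-0.01],[0,0,0]],
    [[-0.07,0,-0.01],[0,0,0]],
    [[-0.07,0,-0.01],[0,0,0]],
    [[-0.07,0,-0.01],[0,0,0]],
    [[-0.07,0,-0.01],[0,0,0]],
    [[0,0,0],[0,0,0]],
    [[0,0,0],[0,0,0]],
    [[0,0,0],[0,0,0]],
  ],
)

```text
time: 18.05
tool_pos: [0.4784, 0.0864, 0.1079]
tool_rot: [-3.141, -0.002, 1.815]
contact_force: [0.1, 4.7, -1.9]
opening: 0.0236
grip_force: 17.0
```

```bash
cat > prof.py <<'E'
from look import *
def prof(n):
    p,B=look(n)
    for u in (244,252,260): print(u,[tuple(np.round(B[v,u][1:],1).tolist()) for v in range(215,330,3) if 97<B[v,u,2]<165])
    for u in (221,284): print(u,[tuple(np.round(B[v,u],1).tolist()) for v in range(235,300,4) if 97<B[v,u,2]<140])
E
python3 - <<'E'
from prof import *
prof("w8")
E
```

```text
t 18.05 tcp box [2.71156336e-02 1.74146878e+00 1.07945272e+02] rot [-3.14107173e+00 -2.38530341e-03  1.81547677e+00] F [ 0.07612984  4.65774039 -1.9375141 ] 0.023641519272223306
244 [(13.6, 129.7), (12.9, 131.4), (11.8, 132.1), (10.5, 132.4), (-3.5, 106.6), (-4.8, 107.4), (-6.9, 106.7), (-44.2, 98.4), (-47.0, 97.3), (-49.2, 97.1), (-50.9, 97.7)]
252 [(13.7, 130.0), (13.2, 132.0), (12.0, 132.6), (10.3, 132.0), (-3.2, 107.1), (-4.7, 107.7), (-7.2, 106.2), (-44.2, 98.3), (-46.8, 97.5), (-51.3, 97.1)]
260 [(13.9, 130.3), (12.8, 131.2), (11.5, 131.4), (10.6, 132.6), (-3.7, 106.0), (-4.1, 108.9), (-7.0, 106.5), (-44.4, 98.0), (-47.0, 97.3), (-48.8, 97.7), (-50.7, 97.9)]
221 [(-14.6, 13.1, 120.4), (-14.3, 12.6, 124.0), (-14.1, 11.7, 126.4), (-13.7, 11.8, 131.1), (-13.3, 11.6, 134.8), (-13.1, 11.3, 138.0)]
284 [(15.6, 12.8, 119.6), (15.0, 13.2, 125.3), (14.7, 13.0, 129.4), (14.2, 13.1, 133.8), (14.2, 11.4, 134.4), (13.7, 12.0, 139.6)]
```

Emit:
send_rows(
  plan=[
    [[-0.05,0,-0.01],[0,0,0]],
    [[-0.05,0,0],[0,0,0]],
    [[-0.05,0,-0.01],[0,0,0]],
    [[-0.05,0,0],[0,0,0]],
    [[0,0,0],[0,0,0]],
    [[0,0,0],[0,0,0]],
    [[0,0,0],[0,0,0]],
    [[0,0,0],[0,0,0]],
    [[0,0,0],[0,0,0]],
    [[0,0,0],[0,0,0]],
  ],
)

```text
time: 19.35
tool_pos: [0.4795, 0.082, 0.1083]
tool_rot: [-3.141, -0.003, 1.815]
contact_force: [-1.4, 6.4, -0.5]
opening: 0.0239
grip_force: 15.0
```

```bash
python3 - <<'E'
from prof import *
prof("w9")
E
```

```text
t 19.35 tcp box [-3.52094216e-02 -2.82506541e+00  1.08345507e+02] rot [-3.14085903e+00 -3.11171631e-03  1.81538972e+00] F [-1.37964363  6.4213882  -0.52222014] 0.023871065585216355
244 [(5.1, 117.7), (9.4, 131.1), (9.0, 133.3), (7.1, 132.4), (5.7, 132.6), (-8.3, 106.6), (-9.3, 108.1), (-8.3, 113.5), (-45.5, 97.5), (-47.2, 98.1), (-49.4, 97.9), (-51.6, 97.7), (-56.1, 97.2)]
252 [(10.4, 97.1), (5.6, 118.7), (9.4, 131.1), (7.8, 130.7), (7.0, 132.1), (6.2, 133.5), (-8.3, 106.6), (-9.6, 107.3), (-8.0, 114.0), (-45.4, 97.8), (-47.1, 98.2), (-49.4, 97.8), (-51.6, 97.7), (-53.1, 98.4), (-55.8, 97.6)]
260 [(5.0, 117.5), (9.1, 130.3), (8.0, 131.2), (7.0, 132.2), (5.8, 132.6), (-7.9, 107.4), (-9.4, 107.8), (-8.3, 113.5), (-49.7, 97.4), (-51.4, 98.0), (-53.9, 97.3)]
221 [(-14.6, 8.6, 121.1), (-14.3, 8.3, 125.0), (-14.2, 6.8, 126.2), (-13.7, 7.3, 131.8), (-13.3, 7.5, 136.3), (-13.1, 6.8, 138.8)]
284 [(15.5, 8.4, 120.5), (15.0, 8.4, 125.3), (14.6, 8.5, 130.0), (14.1, 8.8, 135.0), (14.1, 7.1, 135.5), (13.8, 6.8, 138.9)]
```

The bar now sits about 2 mm beyond the keeper face and 9 mm above the lid, under the lip. I'll release and lift.

Emit:
send_rows(
  plan=[
    [[0,0,0],[0,0,0]],
    [[0,0,0],[0,0,0]],
    [[0,0,0],[0,0,0]],
    [[0,0,-0.4],[0,0,0]],
    [[0,0,-0.7],[0,0,0]],
    [[0,0,-0.9],[0,0,0]],
    [[0,0,-1],[0,0,0]],
    [[0,0,-1],[0,0,0]],
    [[0,0,-1],[0,0,0]],
    [[0,0,-1],[0,0,0]],
  ],
  gripper=0,
)

```text
time: 20.65
tool_pos: [0.48, 0.0802, 0.2605]
tool_rot: [3.141, 0.0, 1.816]
contact_force: [-0.2, 1.0, -0.3]
opening: 0.0462
grip_force: 0.0
```

```bash
python3 - <<'E'
from look import *
p,B=look("w10")
cv2.imwrite("pics/w10c.png",cv2.resize(p[100:340,130:380],None,fx=2.4,fy=2.4))
m=(abs(B[...,0])<14)&(B[...,2]>125)&(B[...,2]<215)&(B[...,1]<-60)&(B[...,1]>-130); q=B[m]
print(len(q)); 
if len(q): print(np.percentile(q,[2,50,98],axis=0).round(1), np.polyfit(q[:,2]-160,q[:,1],1))
m=(abs(B[...,0])<14)&(B[...,2]>102)&(B[...,2]<150)&(B[...,1]>-20)&(B[...,1]<30); q=B[m]; print(len(q),q[::max(1,len(q)//30)].round(0).tolist())
E
```

```text
t 20.65 tcp box [ 4.16381962e-02 -4.68419117e+00  2.60530239e+02] rot [3.14084505e+00 3.49067625e-04 1.81577429e+00] F [-0.20899117  1.03041349 -0.3120854 ] 0.04617819260640395
1220
[[ -12.6 -103.   126.7]
 [  -0.3  -95.9  172.5]
 [  12.7  -62.6  189.2]] [ -0.63768757 -87.02113864]
577 [[-11.0, 9.0, 131.0], [6.0, 9.0, 131.0], [-0.0, 8.0, 132.0], [-6.0, 8.0, 133.0], [10.0, 7.0, 132.0], [4.0, 7.0, 133.0], [-2.0, 6.0, 133.0], [-7.0, 5.0, 133.0], [10.0, 5.0, 133.0], [3.0, 3.0, 129.0], [-1.0, 0.0, 122.0], [-6.0, -2.0, 115.0], [-11.0, -5.0, 105.0], [8.0, -4.0, 110.0], [1.0, -7.0, 106.0], [-9.0, -8.0, 107.0], [10.0, -8.0, 105.0], [-0.0, -9.0, 108.0], [-9.0, -8.0, 113.0], [9.0, -8.0, 115.0], [1.0, -9.0, 116.0], [-6.0, -10.0, 116.0], [-10.0, -11.0, 115.0], [8.0, -11.0, 116.0], [5.0, -11.0, 117.0], [1.0, -13.0, 116.0], [-3.0, -13.0, 117.0], [-7.0, -15.0, 116.0], [-10.0, -16.0, 116.0], [8.0, -16.0, 116.0], [5.0, -16.0, 117.0]]
```

View pics/w10c.png

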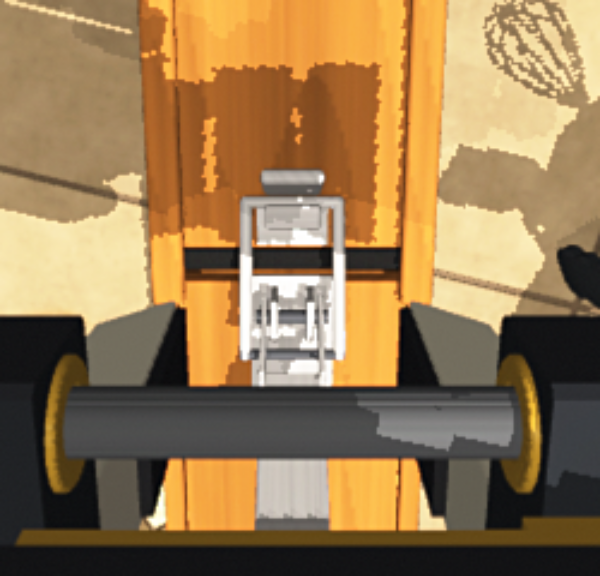

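The crop shows the loop lying round the keeper at (292,215) under its lip, with the lever leaning back at (292,480). The lever angle is about 1.0 rad, so pressing it down is next.

Emit:
send_rows(
  plan=[
    [[-0.4,0,0.42],[0,0,0]],
    [[-0.4,0,0.42],[0,0,0]],
    [[-0.4,0,0.42],[0,0,0]],
    [[-0.4,0,0.42],[0,0,0]],
    [[-0.4,0,0.42],[0,0,0]],
    [[-0.4,0,0.42],[0,0,0]],
    [[-0.4,0,0.42],[0,0,0]],
    [[-0.4,0,0.42],[0,0,0]],
    [[0,0,0],[0,0,0]],
    [[0,0,0],[0,0,0]],
  ],
  gripper=-1,
)

```text
time: 21.95
tool_pos: [0.4996, 0.0028, 0.1751]
tool_rot: [3.141, 0.0, 1.816]
contact_force: [0.5, -0.2, 0.7]
opening: 0.0003
grip_force: 0.0
```

Emit:
send_rows(
  plan=[
    [[-0.39,0,0],[0,0,0]],
    [[-0.24,0,0.21],[0,0,0]],
    [[-0.24,0,0.21],[0,0,0]],
    [[-0.2,0,0.25],[0,0,0]],
    [[-0.19,0,0.25],[0,0,0]],
    [[-0.14,0,0.29],[0,0,0]],
    [[-0.14,0,0.29],[0,0,0]],
    [[-0.08,0,0.31],[0,0,0]],
    [[-0.08,0,0.31],[0,0,0]],
    [[0,0,0],[0,0,0]],
  ],
)

```text
time: 23.2
tool_pos: [0.5094, -0.0388, 0.1212]
tool_rot: [-3.14, -0.0, 1.816]
contact_force: [-0.4, -0.4, 0.3]
opening: 0.0005
grip_force: 0.0
```

Emit:
send_rows(
  plan=[
    [[0,0,0.2],[0,0,0]],
    [[0,0,0.2],[0,0,0]],
    [[0,0,0.1],[0,0,0]],
    [[0,0,0.06],[0,0,0]],
    [[0,0,0.06],[0,0,0]],
    [[0,0,0],[0,0,0]],
    [[0,0,0],[0,0,0]],
    [[0,0,0],[0,0,0]],
    [[0,0,0],[0,0,0]],
    [[0,0,0],[0,0,0]],
  ],
)

```text
time: 24.45
tool_pos: [0.5098, -0.0385, 0.1079]
tool_rot: [3.141, 0.001, 1.816]
contact_force: [-5.0, 1.4, 12.0]
opening: 0.0002
grip_force: 6.2
```

Emit:
send_rows(
  plan=[
    [[0,0,-0.3],[0,0,0]],
    [[0,0,-0.8],[0,0,0]],
    [[0,0,-1],[0,0,0]],
    [[0,0,-1],[0,0,0]],
    [[0,0,-1],[0,0,0]],
    [[0,0,-1],[0,0,0]],
    [[0,0,-1],[0,0,0]],
    [[0,0,-1],[0,0,0]],
    [[0,0,-0.5],[0,0,0]],
    [[0,0,0],[0,0,0]],
  ],
)

```text
time: 25.7
tool_pos: [0.5101, -0.0386, 0.2969]
tool_rot: [3.14, 0.001, 1.816]
contact_force: [-0.3, -0.4, -0.0]
opening: 0.0003
grip_force: 0.0
```

```bash
python3 - <<'E'
from look import *
p,B=look("w11")
cv2.imwrite("pics/w11c.png",cv2.resize(p[60:300,130:380],None,fx=2.4,fy=2.4))
x=abs(B[...,0])<11
def st(n,m): q=B[m]; print(n,len(q), np.percentile(q,[2,50,98],axis=0).round(1).tolist() if len(q) else "")
st("lever",x&(B[...,2]>101)&(B[...,2]<150)&(B[...,1]<-75)&(B[...,1]>-170))
st("keeper",x&(B[...,2]>113)&(B[...,2]<119)&(B[...,1]>-30)&(B[...,1]<0))
m=x&(B[...,2]>100)&(B[...,2]<140)&(B[...,1]>-25)&(B[...,1]<20); q=B[m]; q=q[np.argsort(-q[:,1])]; print(q[::max(1,len(q)//30),1:].round(0).tolist())
E
```

```text
t 25.7 tcp box [   0.41542094 -127.19268197  296.85681431] rot [3.14042858e+00 6.80556631e-04 1.81598349e+00] F [-0.30112997 -0.39998209 -0.02966396] 0.0003274707785503579
lever 1445 [[-10.7, -152.6, 106.0], [0.2, -115.6, 107.7], [10.7, -76.8, 112.4]]
keeper 274 [[-10.4, -20.9, 113.3], [0.3, -15.7, 115.9], [10.9, -8.9, 117.7]]
[[-3.0, 134.0], [-3.0, 136.0], [-4.0, 136.0], [-5.0, 136.0], [-5.0, 136.0], [-6.0, 135.0], [-7.0, 135.0], [-7.0, 137.0], [-8.0, 135.0], [-8.0, 131.0], [-8.0, 128.0], [-9.0, 129.0], [-9.0, 118.0], [-9.0, 121.0], [-9.0, 109.0], [-10.0, 112.0], [-10.0, 107.0], [-12.0, 116.0], [-13.0, 116.0], [-14.0, 116.0], [-15.0, 115.0], [-16.0, 114.0], [-16.0, 117.0], [-17.0, 117.0], [-18.0, 117.0], [-18.0, 116.0], [-19.0, 116.0], [-20.0, 115.0], [-21.0, 102.0], [-21.0, 113.0], [-21.0, 114.0]]
```

View pics/w11c.png

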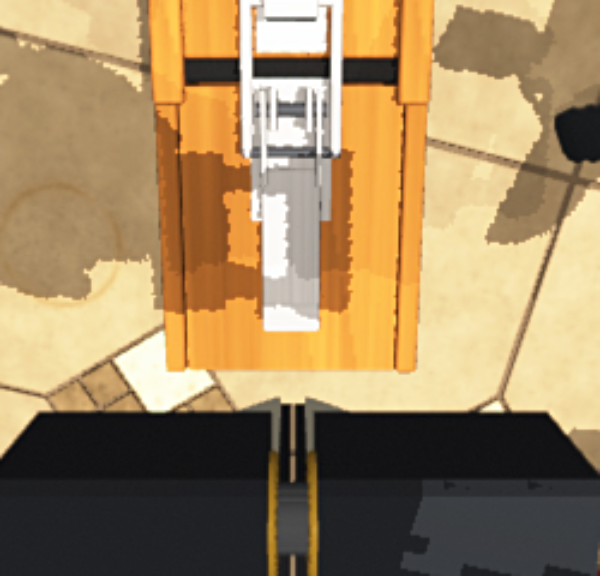

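The crop shows the lever lying flat at (290,250), upper face 108 mm up. The loop is still on the keeper, which moved about 4 mm towards the seal, so the lid is drawn tight. The gripper is clear, so I'm handing in.

```bash
python3 -c "
from cell import robot
print(robot.hand_in())"
```

```text
the job is handed in; nothing more can be done
None
```

I closed the pasta box and handed the job in at about 26 s of the 48 s allowed. The lid is drawn onto the seal, about 1 mm open by the camera. The loop is hooked under the keeper's lip, and the lever lies flat. The gripper was clear of everything, and the jar, salt shaker and mug were never approached. The hand-in returned no verdict.

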